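# Cutter change at the tool carousel

### The job

Put the router tools in order for a cutter change: stand the holder with the yellow nut in the green tightening fixture, and the holders with the red and the blue nut each in the carousel pot of its own colour, fully down and let go. All those seats are taken at first, but the yellow pot is free to park one in; never tip a holder over. Leave the carousel turned so that the empty yellow pot stands over the white pointer of the foot, ready to take its tool back.

Things in the scene. Friction and masses are not known exactly. Their poses are not given: they have to be found in the camera images.
- holder_red: upright round tool holder, red nut, a slim straight cutter on top, 0.2-0.45 kg. Origin: centre of the flange's underside (the face it stands on), z up. Above it: steel flange, diameter 56 mm, 0-20 mm high (grip here); coloured nut, diameter 45, 20-38 mm; cutter to 58 mm. Below it: taper, diameter 36 narrowing to 22 mm at -30 mm, then stud, diameter 14, to -42 mm
- holder_blue: upright round tool holder, blue nut, a flat round-over cutter with a brass bearing on top, 0.2-0.45 kg. Origin: centre of the flange's underside (the face it stands on), z up. Above it: steel flange, diameter 56 mm, 0-20 mm high (grip here); coloured nut, diameter 45, 20-38 mm; cutter to 58 mm. Below it: taper, diameter 36 narrowing to 22 mm at -30 mm, then stud, diameter 14, to -42 mm
- holder_yellow: upright round tool holder, yellow nut, a pointed V cutter on top, 0.2-0.45 kg. Origin: centre of the flange's underside (the face it stands on), z up. Above it: steel flange, diameter 56 mm, 0-20 mm high (grip here); coloured nut, diameter 45, 20-38 mm; cutter to 58 mm. Below it: taper, diameter 36 narrowing to 22 mm at -30 mm, then stud, diameter 14, to -42 mm
- pot_red: red pot on the carousel, 62 mm outside diameter, 50 mm tall, 100 mm from the turning axis. Origin: centre of its rim, z up, x outward from the axis. Bore 45 mm diameter, 45 mm deep: a seated holder's flange rests on the rim, so both origins coincide, with up to 4.5 mm of sideways play
- pot_blue: blue pot on the carousel, 62 mm outside diameter, 50 mm tall, 100 mm from the turning axis. Origin: centre of its rim, z up, x outward from the axis. Bore 45 mm diameter, 45 mm deep: a seated holder's flange rests on the rim, so both origins coincide, with up to 4.5 mm of sideways play
- pot_yellow: yellow pot on the carousel, 62 mm outside diameter, 50 mm tall, 100 mm from the turning axis. Origin: centre of its rim, z up, x outward from the axis. Bore 45 mm diameter, 45 mm deep: a seated holder's flange rests on the rim, so both origins coincide, with up to 4.5 mm of sideways play
- fixture: green tightening fixture on the brown board: 96 mm square foot, round body 68 mm across at its steel rim, 62 mm above the board; short fixed lever with black ball at its side, below the rim. Origin: centre of the rim, z up. Bore 45 mm diameter, 46 mm deep: a seated holder's flange rests on the rim, so both origins coincide, with up to 4.5 mm of sideways play
- carousel_base: grey round foot of the carousel, diameter 132 mm, fixed on the brown board (top 9 mm above the bench). Origin: on the turning axis, at the board's top; its -x axis points along the white pointer, whose tip lies 146 mm from the axis. The pots turn above it, 120 degrees apart, rims 62 mm above this origin
- handle (a point): middle of the black bar handle on the carousel's axis, for turning it: 56 mm long, 16 wide, 24 high, its length lying along the line from the axis to the yellow pot; this point is 96 mm above the foot's origin. The carousel turns endlessly either way about the vertical axis and stays where it is left (friction 0.15 N m)
Things that resemble listed ones, but are neither listed nor needed, are in the scene too. What is shaped like the holder_blue but purple is not meant.

How it is judged:
By the outcome, as a careful person would: the job done as asked, in the order asked, and still so for the second after the job is handed in, with the robot touching nothing.
It also fails if it takes over 120 s, if anything falls off the work surface, if the arm or the gripper's body presses on something with over 40 N, if the wrist force passes 120 N, or if a joint passes its speed limit or range.

### The arm

A 7-joint arm with a two-finger parallel gripper is mounted at the origin on a cart in front of the work surface, level with it; the furniture and walls round the work are solid. World frame = base frame: x ahead of the robot, y to its left, z up, the work surface at z = 0. Lengths are in mm, angles in rad, forces in N, time in s.
With the tool pointing down it reaches from about 350 to 900 mm from the base axis. Payload 8.1 kg.
Tool frame: the origin (TCP) lies between the finger pads; the fingertips stand ctrl.tip_reach ahead of it and the grasp point (between the pads) lies 11 mm behind it (ctrl.tip_reach is the distance from the TCP to the fingertips, in mm); z points along the fingers, y is the line along which they close (so a half turn about z gives the same grasp; the last joint's range is limited). The gripper opens to 85 mm and grips with 20 to 120 N. Pads are 22 mm wide; open, the fingers measure 114 mm over their backs; the gripper's body (76 mm by 85 mm) begins 54 mm behind the grasp point. The pads swing forward as they close: fully open they stand 13 mm farther back than shut.
Start: joints at [-1.423, 0.434, 0.025, 1.573, -0.012, 1.134, -0.075], TCP at [155.139, 605.453, 239.323] pointing down, gripper open.
Joint ranges: [-2.62, 2.62], [-0.44, 2.09], [-1.27, 1.32], [0.08, 2.57], [-1.32, 4.46], [0.12, 2], [-2.74, 2.74]. Speed limits (rad/s): [2.22, 2.22, 3.01, 3.01, 3.14, 3.14, 3.14].

### API

Orientations are given as a rotation vector (axis times angle).
In Python, from workcell import ctrl gives the robot as it stands. The module is installed in compiled form; this text tells all that it offers.
- The arm moves only by the shell command python3 -m creep 'ROWS' [FORCE]. ROWS is JSON, a list of rows, each an object with "jaw": the finger opening in mm, from 0 to 85.4; "delta_pos": the shift along the world's x, y, z in mm, a list of three; "delta_rot": the turn, a rotation vector about the world's x, y, z in degrees, a list of three. In form: [{"jaw": jaw, "delta_pos": [x, y, z], "delta_rot": [ax, ay, az]}, ...]. A call has 1 to 20 rows; each row shifts and turns the commanded pose from where the row before left it; what a row does not reach is not made up. A row lasts 1/10 s, in which the tool goes at most 50 mm and 8.59 degrees, less where a joint would pass 70% of its speed; a pose out of reach is approached as far as the arm can. A call with a gripper value outside its range is refused whole. The fingers move at their own pace and stop on an object; FORCE is the grip in N (left out, the last holds). Time passes only in rows, so rows that do not move let the fingers close. It gives the time, the measured TCP pose, the force, the opening and the grip force at its end, in the units of the state.
- ctrl.read_state(): the state, without advancing time (a new reading comes with each control period).
- ctrl.get_image(name): name is "scene" or "side" or "wrist"; returns a dict with "image" (420x560x3 uint8, blue, green, red), "fovy" (degrees; the focal length in pixels is half the picture's height over the tangent of half this angle, whatever the lens; pixels are square), "cx", "cy" (the principal point, pixels), "R" (3x3) and "t" (3): a world point X has camera coordinates R X + t. Camera axes: x right, y down, z forward; pixel columns grow to the right and rows downward; lengths in mm; the calibration is good to about 2 mm. A picture is of the moment at which its call begins. There is no depth.
- ctrl.close_job(): hands the job in; it is judged then, once.
The state is a dict: "t": time; "q": joint angles; "joint_velocities": joint speeds; "joint_torque": joint torques, N m; "ee_pos": TCP position; "ee_rot": TCP orientation; "ft_force": force on the tool from outside, world axes, zero at the start; "torque": the same for the moment, N m; "finger_gap": finger opening in mm; "grasp_force": force on a finger pad.
Only numpy, scipy, OpenCV 4.12 (cv2) and the standard library are available. Lean on these libraries where they do the work, as an engineer would, in place of code of your own. Each camera call takes 0.05 s, during which the arm holds its last target. There are 200 camera calls.

## Working session

There is one attempt and no reset: what is moved stays moved. The work goes in short steps, Python scripts to look and compute and a shell command to move; the robot and the scene stay as the last step left them, time stands still between calls to the robot, and variables do not carry over. Pictures are saved under pics/ and viewed, at most 14 in all, crops included, and the job is handed in when it is done.

```bash
mkdir -p pics
cat > h.py <<'E'
import numpy as np, cv2
from workcell import ctrl
def cam(n):
    d=ctrl.get_image(n); return d
def ray(d,u,v,z):
    f=210/np.tan(np.radians(d['fovy'])/2); R=np.array(d['R']);t=np.array(d['t'])
    c=-R.T@t; r=R.T@np.array([(u-d['cx'])/f,(v-d['cy'])/f,1]); return c+r*(z-c[2])/r[2]
def proj(d,X):
    f=210/np.tan(np.radians(d['fovy'])/2); p=np.array(d['R'])@np.array(X)+np.array(d['t']); return p[:2]/p[2]*f+[d['cx'],d['cy']]
E
python3 - <<'E'
from h import *
import pickle
for n in ['scene','side','wrist']:
    d=cam(n); cv2.imwrite(f'pics/{n}0.png',d['image']); pickle.dump(d,open(n+'0.pkl','wb'))
    R=np.array(d['R']); print(n,d['fovy'],d['cx'],d['cy'],-R.T@np.array(d['t']))
s=ctrl.read_state();print(s['t'],s['ee_pos'],s['ee_rot'],s['finger_gap'],ctrl.tip_reach)
E
```

```text
scene 46.00069948956606 279.5792121920449 212.93871696076664 [ -12.15838997 -678.38466628  848.06004899]
side 57.33024008835437 272.62609723503766 219.693099036297 [  56.72611865 -920.37829756  595.25147984]
wrist 68.93992257784299 280.43248122310354 210.41499673237206 [ 81.58508952 624.78647435 373.47389389]
0.15 [155.09372108 605.08868779 238.72592574] [-3.93077219e-01 -3.11690311e+00  1.83892566e-03] 85.20866149683334 8.0
```

View pics/scene0.png

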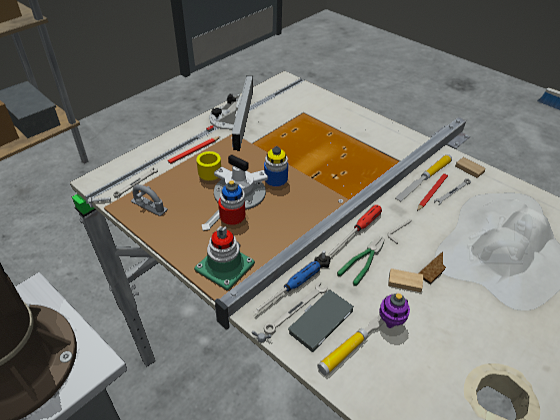

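View pics/side0.png

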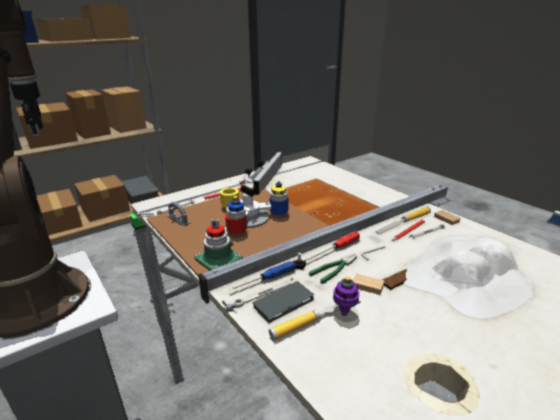

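View pics/wrist0.png

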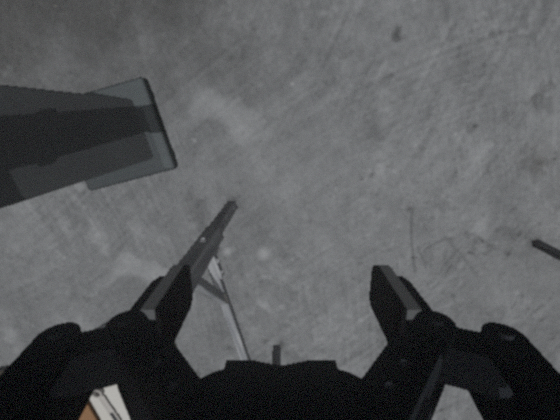

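Candidates: the red-nut holder is in the green fixture (222,240). The blue-nut holder is in the red pot (232,200). The yellow-nut holder is in the blue pot (276,160). The yellow pot is empty (209,165). The purple decoy at (395,308) isn't meant, and the tilted bar at (243,110) is an obstacle. Next is a close crop to check this.

Run:
```python
from h import *
import pickle
d=pickle.load(open('scene0.pkl','rb')); im=d['image']
cv2.imwrite('pics/crop1.png',cv2.resize(im[65:290,150:350],None,fx=3.2,fy=2.66 if 0 else 2.6,interpolation=cv2.INTER_CUBIC)[:600])
for n in ['scene','side']:
  d=pickle.load(open(n+'0.pkl','rb')); im=d['image']; hsv=cv2.cvtColor(im,cv2.COLOR_BGR2HSV)
  for c,lo,hi in [('red',(0,170,90),(6,255,255)),('blue',(105,130,50),(125,255,255)),('yel',(24,150,100),(34,255,255)),('green',(60,100,40),(90,255,255)),('black',(0,0,0),(180,255,32))]:
    m=cv2.inRange(hsv,lo,hi); N,_,st,ce=cv2.connectedComponentsWithStats(m)
    for s,p in zip(st[1:],ce[1:]):
      if s[4]>40 and 140<p[0]<320 and 90<p[1]<300: print(n,c,s,p.round(1))
```

```text
scene red [168 139  47  24 155] [190.7 150.1]
scene red [218 198  21  13  52] [225.1 206.6]
scene red [212 230  21  16 192] [221.9 238.6]
scene blue [264 163  24  23 313] [276.5 176.6]
scene blue [222 185  20  16 180] [231.8 192.9]
scene blue [287 261  33  28 365] [303.5 274.6]
scene yel [268 149  17  11 113] [275.8 155. ]
scene yel [196 151  25  16 188] [208.  158.8]
scene yel [201 168  12  12 101] [206.5 173.4]
scene green [ 195  252   60   38 1041] [224.4 269.6]
scene black [227  96   9   8  43] [230.5  99. ]
scene black [212 108   9   9  41] [216.3 112.1]
scene black [233 135   7  16 106] [236.1 142.1]
scene black [229 156  19  15 123] [238.1 163.9]
side red [207 225  17  10 106] [215.2 229.7]
side blue [270 199  17  16 198] [278.6 207.2]
side blue [228 202  15   9 100] [235.4 206.1]
side blue [264 262  32  16 250] [279.1 269.9]
side yel [273 186  12   8  64] [278.5 189.4]
side yel [221 189  18  17 178] [227.8 195. ]
side green [196 247  45  22 515] [216.8 257.1]
side black [242 182  17  14 119] [251.5 189.3]
side black [295 262  10   7  52] [299.7 264.7]
side black [200 278   8  24 126] [203.8 289.2]
```

View pics/crop1.png

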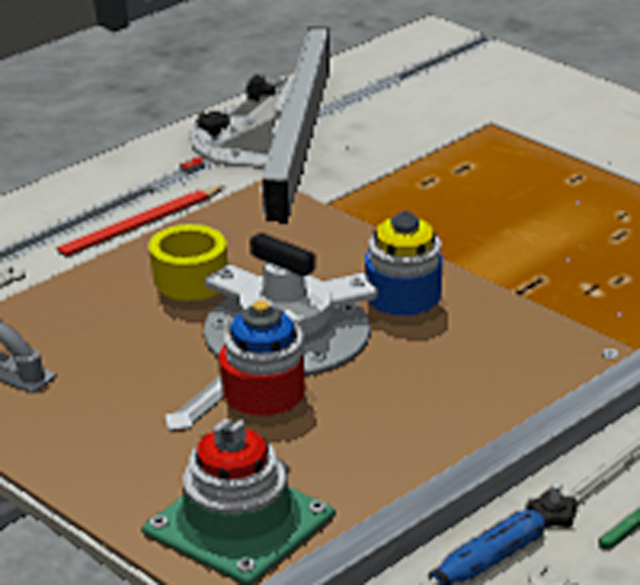

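The crop confirms it: red is in the fixture, blue in the red pot and yellow in the blue pot. The yellow pot is empty and the handle lies along the line to it. The white pointer's tip is near (206,224), and the fence bar ends near (236,150).

Run:
```python
from h import *
import pickle
from scipy.optimize import fsolve
a=np.linspace(0,2*np.pi,60)
def bb(d,x,y,r,z0,z1):
  P=np.array([proj(d,[x+r*np.cos(t),y+r*np.sin(t),z]) for t in a for z in (z0,z1)]); return P.min(0),P.max(0)
def fit(d,box,r,z0,z1):
  x,y,w,h=box; c=np.array([x+w/2-.5,y+h/2-.5])
  return fsolve(lambda p:sum(bb(d,*p,r,z0,z1))/2-c,ray(d,*c,z1)[:2]).round(1)
S,D=[pickle.load(open(n+'0.pkl','rb')) for n in('scene','side')]
print('red',fit(S,(212,230,21,16),22.5,91,109)); 
print('blueN',fit(S,(222,185,20,16),22.5,91,109))
print('yelN',fit(S,(266,147,22,16),22.5,91,109))
print('ypot',fit(S,(196,151,25,30),31,21,71),fit(D,(221,189,18,17),31,21,71))
print('side red/blue',fit(D,(207,221,17,14),22.5,91,109),fit(D,(228,198.5,17,13),22.5,91,109))
for n,u,v,z in [('tip',203,229,15),('handle top',236.5,159,117),('h left',230,156,117),('h right',247,166,117),('fence end',236,150,60),('fence far',249,78,60)]: print(n,ray(S,u,v,z).round(1))
```

```text
red [ 432.8 -128.7]
blueN [542.6 -41.4]
yelN [716.9 -18.9]
ypot [613.2 124. ] [616.9 126.7]
side red/blue [ 436.8 -117.3] [550.8 -33. ]
tip [471.1 -14.2  15. ]
handle top [620.9  22.8 117. ]
h left [618.2  42.5 117. ]
h right [619.5 -14.2 117. ]
fence end [696.  106.1  60. ]
fence far [988.5 350.7  60. ]
```

```bash
python3 -m creep '[{"jaw":85,"delta_pos":[25,-35,6],"delta_rot":[0,0,0]},{"jaw":85,"delta_pos":[25,-35,6],"delta_rot":[0,0,0]},{"jaw":85,"delta_pos":[25,-35,6],"delta_rot":[0,0,0]},{"jaw":85,"delta_pos":[25,-35,6],"delta_rot":[0,0,0]},{"jaw":85,"delta_pos":[25,-35,6],"delta_rot":[0,0,0]},{"jaw":85,"delta_pos":[25,-35,6],"delta_rot":[0,0,0]},{"jaw":85,"delta_pos":[25,-35,6],"delta_rot":[0,0,0]},{"jaw":85,"delta_pos":[25,-35,6],"delta_rot":[0,0,0]},{"jaw":85,"delta_pos":[25,-35,6],"delta_rot":[0,0,0]},{"jaw":85,"delta_pos":[25,-35,6],"delta_rot":[0,0,0]},{"jaw":85,"delta_pos":[20,-36,0],"delta_rot":[0,0,0]},{"jaw":85,"delta_pos":[20,-36,0],"delta_rot":[0,0,0]},{"jaw":85,"delta_pos":[20,-36,0],"delta_rot":[0,0,0]},{"jaw":85,"delta_pos":[20,-36,0],"delta_rot":[0,0,0]},{"jaw":85,"delta_pos":[20,-36,0],"delta_rot":[0,0,0]},{"jaw":85,"delta_pos":[20,-36,0],"delta_rot":[0,0,0]},{"jaw":85,"delta_pos":[20,-36,0],"delta_rot":[0,0,0]},{"jaw":85,"delta_pos":[0,0,0],"delta_rot":[0,0,0]},{"jaw":85,"delta_pos":[0,0,0],"delta_rot":[0,0,0]}]'
python3 - <<'E'
from h import *
import pickle
d=cam('wrist'); cv2.imwrite('pics/w1.png',d['image']); pickle.dump(d,open('w1.pkl','wb'))
E
```

```text
t: 2.05
ee_pos: [545.1, 2.5, 298.9]
ee_rot: [-0.397, -3.116, 0.001]
ft_force: [-1.0, 1.2, -0.2]
finger_gap: 84.9
grasp_force: 0.0
```

View pics/w1.png

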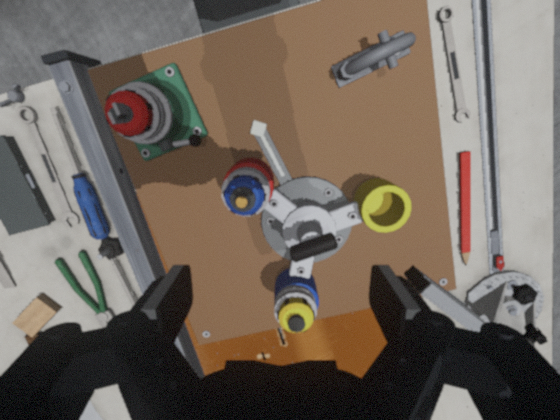

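The wrist view shows the red nut at (125,115), the blue nut at (244,195), the yellow nut at (296,317) and the yellow pot's rim at (385,206). The handle is at (314,247), the pointer tip at (259,127) and the fence end at (412,272).

```bash
cat >> h.py <<'E'
from scipy.optimize import least_squares
A=np.linspace(0,2*np.pi,60)
def bb(d,x,y,r,z0,z1):
  P=np.array([proj(d,[x+r*np.cos(t),y+r*np.sin(t),z]) for t in A for z in (z0,z1)]); return np.r_[P.min(0),P.max(0)]
COL={'red':((0,150,60),(7,255,255)),'blue':((105,130,40),(125,255,255)),'yel':((22,130,70),(34,255,255))}
def blobs(im,c,a=60):
  m=cv2.inRange(cv2.cvtColor(im,cv2.COLOR_BGR2HSV),*COL[c]); m=cv2.morphologyEx(m,cv2.MORPH_CLOSE,np.ones((3,3)))
  N,l,st,ce=cv2.connectedComponentsWithStats(m); return [(s,ce[i+1].round(1),(l==i+1)) for i,s in enumerate(st[1:]) if s[4]>a]
def hull_ell(mask):
  p=cv2.findContours(mask.astype(np.uint8),cv2.RETR_EXTERNAL,cv2.CHAIN_APPROX_NONE)[0]; return cv2.fitEllipse(max(p,key=len))
E
python3 - <<'E'
from h import *
import pickle
d=pickle.load(open('w1.pkl','rb')); im=d['image']; print('cam',(-np.array(d['R']).T@d['t']).round(1))
for c in COL:
  for s,p,m in blobs(im,c): print(c,s,p,ray(d,*p,109)[:2].round(1))
hsv=cv2.cvtColor(im,cv2.COLOR_BGR2HSV)
m=cv2.inRange(hsv,(0,0,110),(180,40,255)); m[:, :]=m; c=cv2.inRange(hsv[110:190,235:300],(0,0,140),(180,40,255)); 
ys,xs=np.nonzero(c[:30]); print('tip px top',ys.min()+110,xs[ys==ys.min()].mean()+235)
crop=im[60:340,90:450]; cv2.imwrite('pics/w1c.png',cv2.resize(crop,None,fx=2.1,fy=2.1,interpolation=cv2.INTER_CUBIC))
E
```

```text
cam [471.7  22.3 433.9]
red [ 105   91   46   45 1056] [130.3 112.3] [ 430.9 -123.8]
red [460 152  10 100 846] [464.3 199.9] [608.4 196.2]
red [225 158  49  34 326] [253.4 167.7] [516.1 -18.8]
blue [225 177  39  38 565] [245.7 192.4] [540.1 -34.4]
blue [ 75 178  32  60 815] [ 88.3 205.5] [ 510.8 -207.1]
blue [292 281  26  24 103] [308.6 289.3] [674.7   5.2]
yel [ 355  178   56   54 2208] [382.7 204.7] [591.4 108.4]
yel [279 298  35  35 682] [295.4 313.4] [703.8 -18.3]
tip px top 120 255.0
```

View pics/w1c.png

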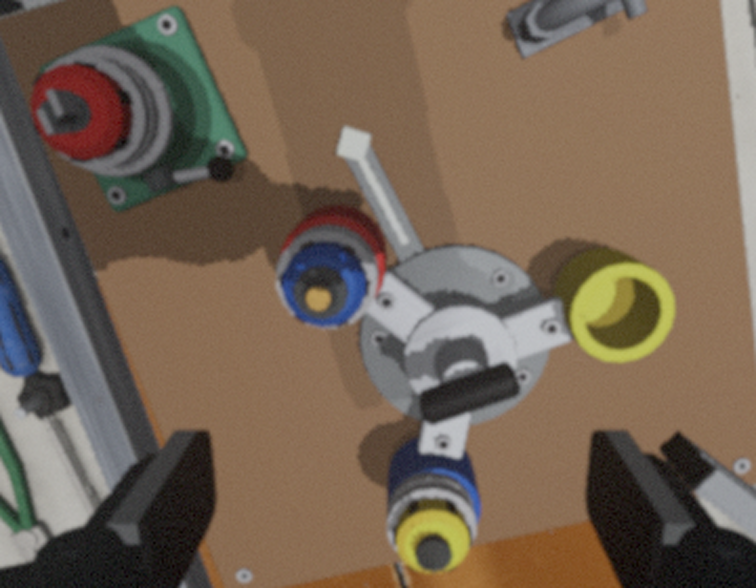

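Run:
```python
from h import *
import pickle
d=pickle.load(open('w1.pkl','rb'))
g=lambda u,v,z: ray(d,90+u/2.1,60+v/2.1,z)[:2].round(1)
for n,u,v,z in [('red',81,112,109),('blue',322,283,109),('yel',432,540,109),('ypot',622,312,71),('fix foot',141.5,110,20),('foot',455,333,17),('handle top',470,391,117),('tip',352,128,12),('arm start',410,252,14),
 ('fence end',670,450,60),('h1',424,410,117),('h2',516,376,117)]: print(n,g(u,v,z))
```

```text
red [ 431.4 -125.9]
blue [542.  -37.6]
yel [709.2 -19.2]
ypot [611.4 121.8]
fix foot [ 428.6 -130.1]
foot [618.5  23.6]
handle top [617.3  23.7]
tip [471.1  -8.5]
arm start [556.8   7.5]
fence end [716.9 141. ]
h1 [622.   -2.9]
h2 [615.   49.3]
```

Run:
```python
from h import *
import pickle
d=pickle.load(open('w1.pkl','rb'));s=pickle.load(open('scene0.pkl','rb'))
for z in (0,30,60,90): print(z,ray(s,217,302,z)[:2].round(),ray(s,228,324,z)[:2].round(),'|',ray(d,50,57,z)[:2].round(),ray(d,98,58,z)[:2].round(),'rail beside red',ray(d,99.5,122,z)[:2].round())
```

```text
0 [ 360. -183.] [ 339. -238.] | [ 328. -246.] [ 345. -187.] rail beside red [ 418. -218.]
30 [ 347. -200.] [ 327. -254.] | [ 338. -228.] [ 354. -173.] rail beside red [ 422. -202.]
60 [ 334. -218.] [ 315. -269.] | [ 348. -209.] [ 362. -158.] rail beside red [ 426. -185.]
90 [ 321. -235.] [ 302. -285.] | [ 358. -190.] [ 371. -144.] rail beside red [ 430. -168.]
```

```bash
python3 -m creep '[{"jaw":85,"delta_pos":[-28,-32.5,0],"delta_rot":[0,0,0]},{"jaw":85,"delta_pos":[-28,-32.5,0],"delta_rot":[0,0,0]},{"jaw":85,"delta_pos":[-28,-32.5,0],"delta_rot":[0,0,0]},{"jaw":85,"delta_pos":[-29,-32,0],"delta_rot":[0,0,0]},{"jaw":85,"delta_pos":[0,0,-40],"delta_rot":[0,0,0]},{"jaw":85,"delta_pos":[0,0,-40],"delta_rot":[0,0,0]},{"jaw":85,"delta_pos":[0,0,-40],"delta_rot":[0,0,0]},{"jaw":85,"delta_pos":[0,0,-40],"delta_rot":[0,0,0]},{"jaw":85,"delta_pos":[0,0,-20],"delta_rot":[0,0,0]},{"jaw":85,"delta_pos":[0,0,0],"delta_rot":[0,0,0]},{"jaw":85,"delta_pos":[0,0,0],"delta_rot":[0,0,0]}]'
python3 - <<'E'
from h import *
for n in('wrist','scene'):
  d=cam(n); im=d['image']; cv2.imwrite(f'pics/{n}2.png',im)
a=cv2.imread('pics/wrist2.png');b=cv2.imread('pics/scene2.png')[150:300,140:320]
cv2.imwrite('pics/m2.png',np.hstack([cv2.resize(a,(400,300)),cv2.resize(b,(360,300))]))
E
```

```text
t: 3.2
ee_pos: [432.3, -125.2, 119.8]
ee_rot: [-0.391, -3.117, -0.001]
ft_force: [-0.0, 0.1, 1.2]
finger_gap: 85.1
grasp_force: 0.0
```

View pics/m2.png

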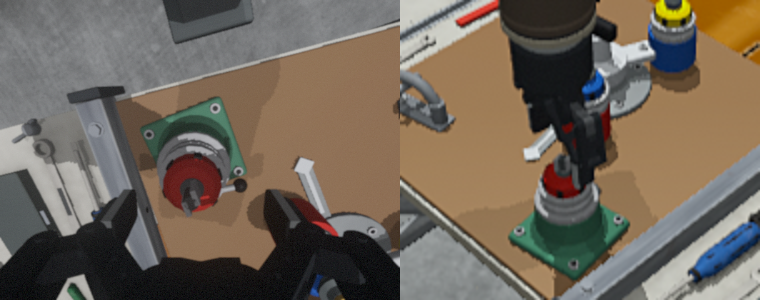

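The holder stands between the open fingers, with the nut's top at about (269,253) in the wrist picture.

Run:
```python
from h import *
d=cam('wrist')
for s,p,m in blobs(d['image'],'red',500):
  print(s,p,[ray(d,s[0]+s[2]/2-.5,p[1],z)[:2].round(1) for z in(100,105,109)])
print(ray(d,269,253,109))
```

```text
[ 229  214   81   81 3635] [269.8 250. ] [array([ 427.4, -129.8]), array([ 425.2, -129. ]), array([ 423.5, -128.4])]
[ 404  275   70   57 1038] [437.9 299.8] [array([482.9, -41.7]), array([478.9, -43.8]), array([475.7, -45.4])]
[ 425.12569082 -128.86949881  109.        ]
```

Run:
```python
from h import *
d=cam('wrist')
s=blobs(d['image'],'red',500)[0][0]; b=np.array([s[0],s[1],s[0]+s[2]-1,s[1]+s[3]-1])
for r in (20,22.5):
  f=least_squares(lambda p:bb(d,p[0],p[1],r,91,109)-b,[430,-127]); print(r,f.x.round(1),f.fun.round(1))
f=least_squares(lambda p:bb(d,p[0],p[1],22.5,p[2],p[2]+18)-b,[430,-127,91]); print(f.x.round(1),f.fun.round(1))
print((-np.array(d['R']).T@d['t']).round(1))
```

```text
20 [ 429.2 -130.1] [ 2.2 -0.4 -2.2  0.2]
22.5 [ 429.5 -130.1] [-2.5 -4.1  2.6  4.6]
[ 435.3 -132.1   77.9] [ 0.9 -0.9 -0.9  0.9]
[ 359.4 -106.3  255.4]
```

```bash
python3 -m creep '[{"jaw":85,"delta_pos":[-2,-4,-15],"delta_rot":[0,0,0]},{"jaw":85,"delta_pos":[0,0,-15],"delta_rot":[0,0,0]},{"jaw":85,"delta_pos":[0,0,-12],"delta_rot":[0,0,0]},{"jaw":85,"delta_pos":[0,0,0],"delta_rot":[0,0,0]},{"jaw":50,"delta_pos":[0,0,0],"delta_rot":[0,0,0]},{"jaw":50,"delta_pos":[0,0,0],"delta_rot":[0,0,0]},{"jaw":50,"delta_pos":[0,0,0],"delta_rot":[0,0,0]},{"jaw":50,"delta_pos":[0,0,0],"delta_rot":[0,0,0]},{"jaw":50,"delta_pos":[0,0,0],"delta_rot":[0,0,0]},{"jaw":50,"delta_pos":[0,0,0],"delta_rot":[0,0,0]}]' 50
```

```text
t: 4.4
ee_pos: [430.9, -130.4, 78.6]
ee_rot: [0.393, 3.115, 0.0]
ft_force: [-2.6, 0.1, 11.4]
finger_gap: 54.3
grasp_force: 50.3
```

```bash
python3 -m creep '[{"jaw":50,"delta_pos":[0,0,10],"delta_rot":[0,0,0]},{"jaw":50,"delta_pos":[0,0,20],"delta_rot":[0,0,0]},{"jaw":50,"delta_pos":[0,0,30],"delta_rot":[0,0,0]},{"jaw":50,"delta_pos":[0,0,30],"delta_rot":[0,0,0]},{"jaw":50,"delta_pos":[0,0,30],"delta_rot":[0,0,0]},{"jaw":50,"delta_pos":[10,16,0],"delta_rot":[0,0,0]},{"jaw":50,"delta_pos":[22,30,0],"delta_rot":[0,0,0]},{"jaw":50,"delta_pos":[22,30,0],"delta_rot":[0,0,0]},{"jaw":50,"delta_pos":[22,30,0],"delta_rot":[0,0,0]},{"jaw":50,"delta_pos":[22,30,0],"delta_rot":[0,0,0]},{"jaw":50,"delta_pos":[22,30,0],"delta_rot":[0,0,0]},{"jaw":50,"delta_pos":[22,30,0],"delta_rot":[0,0,0]},{"jaw":50,"delta_pos":[22,30,0],"delta_rot":[0,0,0]},{"jaw":50,"delta_pos":[10,18,0],"delta_rot":[0,0,0]},{"jaw":50,"delta_pos":[7,9,0],"delta_rot":[0,0,0]},{"jaw":50,"delta_pos":[0,0,0],"delta_rot":[0,0,0]},{"jaw":50,"delta_pos":[0,0,0],"delta_rot":[0,0,0]}]'
python3 - <<'E'
from h import *
a=cam('wrist')['image'];b=cam('scene')['image'][90:270,150:330]; c=cam('side')['image'][120:270,170:320]
cv2.imwrite('pics/m3.png',np.hstack([cv2.resize(b,(400,400)),cv2.resize(c,(400,400))]))
E
```

```text
t: 6.1
ee_pos: [610.5, 121.4, 197.4]
ee_rot: [-0.395, -3.116, 0.002]
ft_force: [0.1, -1.0, -3.5]
finger_gap: 53.9
grasp_force: 54.7
```

View pics/m3.png

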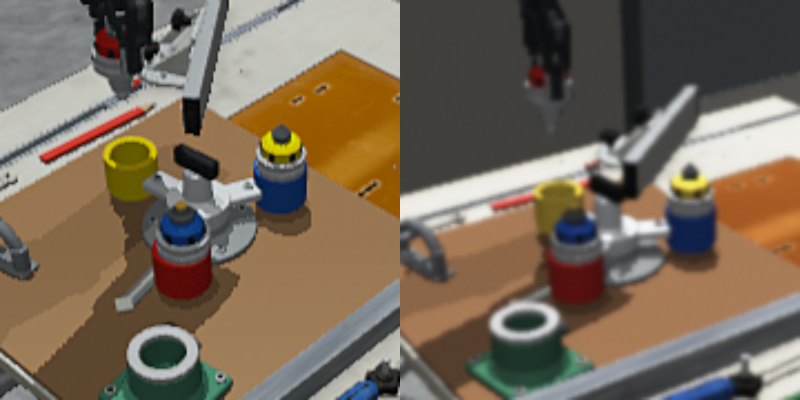

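Red hangs upright in the gripper. The fixture and yellow pot are empty, with rims at scene pixels (223,248) and (209,160).

Run:
```python
from h import *
d=cam('scene')
print('fixture',ray(d,223.4,248.4,71),'ypot',ray(d,209,160.2,71),'stud',ray(d,206.7,131.5,148))
```

```text
fixture [ 430.49732982 -132.66544888   71.        ] ypot [609.18732359 113.42107202  71.        ] stud [619.33872419 124.00315183 148.        ]
```

```bash
python3 -m creep '[{"jaw":50,"delta_pos":[0,0,-25],"delta_rot":[0,0,0]},{"jaw":50,"delta_pos":[0,0,-25],"delta_rot":[0,0,0]},{"jaw":50,"delta_pos":[0,0,-20],"delta_rot":[0,0,0]},{"jaw":50,"delta_pos":[0,0,-15],"delta_rot":[0,0,0]},{"jaw":50,"delta_pos":[0,0,-10],"delta_rot":[0,0,0]},{"jaw":50,"delta_pos":[0,0,-5],"delta_rot":[0,0,0]},{"jaw":50,"delta_pos":[0,0,0],"delta_rot":[0,0,0]},{"jaw":50,"delta_pos":[0,0,0],"delta_rot":[0,0,0]}]'
```

```text
t: 7.1
ee_pos: [611.7, 123.0, 98.1]
ee_rot: [0.393, 3.116, 0.001]
ft_force: [1.0, 0.7, -2.7]
finger_gap: 54.2
grasp_force: 54.9
```

```bash
python3 -m creep '[{"jaw":50,"delta_pos":[0,0,-6],"delta_rot":[0,0,0]},{"jaw":50,"delta_pos":[0,0,-6],"delta_rot":[0,0,0]},{"jaw":50,"delta_pos":[0,0,0],"delta_rot":[0,0,0]},{"jaw":50,"delta_pos":[0,0,0],"delta_rot":[0,0,0]}]'
```

```text
t: 7.5
ee_pos: [611.0, 122.9, 85.1]
ee_rot: [-0.393, -3.116, 0.0]
ft_force: [-0.4, -0.1, -3.9]
finger_gap: 54.3
grasp_force: 54.8
```

```bash
python3 -m creep '[{"jaw":50,"delta_pos":[0,0,-3],"delta_rot":[0,0,0]},{"jaw":50,"delta_pos":[0,0,-2],"delta_rot":[0,0,0]},{"jaw":50,"delta_pos":[0,0,-1],"delta_rot":[0,0,0]},{"jaw":50,"delta_pos":[0,0,0],"delta_rot":[0,0,0]},{"jaw":50,"delta_pos":[0,0,0],"delta_rot":[0,0,0]}]'
```

```text
t: 8.0
ee_pos: [611.2, 123.0, 79.4]
ee_rot: [0.393, 3.117, 0.0]
ft_force: [0.3, -0.4, -3.0]
finger_gap: 54.1
grasp_force: 54.8
```

```bash
python3 -m creep '[{"jaw":50,"delta_pos":[0,0,-1],"delta_rot":[0,0,0]},{"jaw":50,"delta_pos":[0,0,-1],"delta_rot":[0,0,0]},{"jaw":50,"delta_pos":[0,0,0],"delta_rot":[0,0,0]},{"jaw":50,"delta_pos":[0,0,0],"delta_rot":[0,0,0]}]'
```

```text
t: 8.4
ee_pos: [611.9, 123.1, 78.8]
ee_rot: [0.394, 3.115, 0.002]
ft_force: [-2.6, -0.1, 8.9]
finger_gap: 53.9
grasp_force: 55.9
```

```bash
python3 -m creep '[{"jaw":85,"delta_pos":[0,0,0],"delta_rot":[0,0,0]},{"jaw":85,"delta_pos":[0,0,0],"delta_rot":[0,0,0]},{"jaw":85,"delta_pos":[0,0,0],"delta_rot":[0,0,0]},{"jaw":85,"delta_pos":[0,0,0],"delta_rot":[0,0,0]},{"jaw":85,"delta_pos":[0,0,20],"delta_rot":[0,0,0]},{"jaw":85,"delta_pos":[0,0,35],"delta_rot":[0,0,0]},{"jaw":85,"delta_pos":[0,0,35],"delta_rot":[0,0,0]},{"jaw":85,"delta_pos":[25,-35,0],"delta_rot":[0,0,0]},{"jaw":85,"delta_pos":[25,-35,0],"delta_rot":[0,0,0]},{"jaw":85,"delta_pos":[25,-35,0],"delta_rot":[0,0,0]},{"jaw":85,"delta_pos":[25,-36.5,0],"delta_rot":[0,0,0]},{"jaw":85,"delta_pos":[0,0,0],"delta_rot":[0,0,0]},{"jaw":85,"delta_pos":[0,0,0],"delta_rot":[0,0,0]}]'
python3 - <<'E'
from h import *
d=cam('wrist'); im=d['image']; cv2.imwrite('pics/w4.png',im)
for c in('red','blue','yel'):
  for s,p,m in blobs(im,c,300):
    b=np.array([s[0],s[1],s[0]+s[2]-1,s[1]+s[3]-1])
    f=least_squares(lambda q:bb(d,q[0],q[1],22,91,109)-b,ray(d,*p,100)[:2]); print(c,s,f.x.round(1),f.fun.round(1))
E
```

```text
t: 9.7
ee_pos: [711.3, -20.4, 166.8]
ee_rot: [-0.397, -3.116, 0.001]
ft_force: [0.6, -0.3, 0.9]
finger_gap: 85.0
grasp_force: 0.0
red [182   0  55  44 378] [581.5 -27.3] [-13.5 -21.9  15.   29.3]
red [ 437    0   89   53 2840] [622.2 123. ] [ -4.2 -18.    3.7  23.4]
red [ 547    0   13  152 1154] [657.8 162.4] [-46.3  33.7  41.5 -35. ]
red [ 43 270  44  62 995] [ 727.8 -191.6] [-15.3  -0.7  16.7   2.1]
yel [ 385    0   85   85 2081] [621.5  91.8] [-2.7 -2.5  2.4  3.5]
yel [ 247  198   65   65 2319] [712.2 -20.8] [-0.5 -1.7  0.5  1.9]
```

View pics/w4.png

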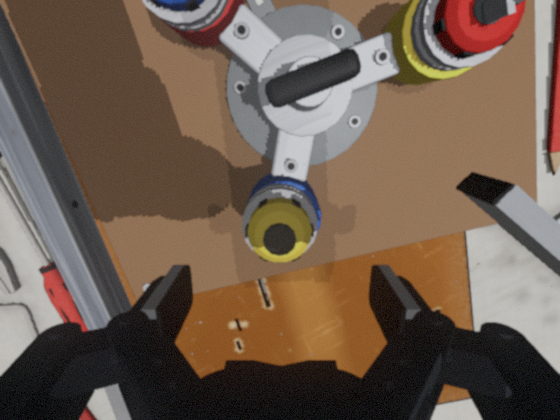

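Red sits in the yellow pot at (480,20). The yellow nut is at (280,230), right under the tool.

```bash
python3 -m creep '[{"jaw":85,"delta_pos":[1,-0.5,-30],"delta_rot":[0,0,0]},{"jaw":85,"delta_pos":[0,0,-25],"delta_rot":[0,0,0]},{"jaw":85,"delta_pos":[0,0,-20],"delta_rot":[0,0,0]},{"jaw":85,"delta_pos":[0,0,-12.5],"delta_rot":[0,0,0]},{"jaw":85,"delta_pos":[0,0,0],"delta_rot":[0,0,0]},{"jaw":50,"delta_pos":[0,0,0],"delta_rot":[0,0,0]},{"jaw":50,"delta_pos":[0,0,0],"delta_rot":[0,0,0]},{"jaw":50,"delta_pos":[0,0,0],"delta_rot":[0,0,0]},{"jaw":50,"delta_pos":[0,0,0],"delta_rot":[0,0,0]},{"jaw":50,"delta_pos":[0,0,0],"delta_rot":[0,0,0]},{"jaw":50,"delta_pos":[0,0,0],"delta_rot":[0,0,0]}]' 50
```

```text
t: 10.85
ee_pos: [713.2, -19.4, 81.9]
ee_rot: [0.393, 3.114, 0.001]
ft_force: [-0.8, -0.6, 5.9]
finger_gap: 54.1
grasp_force: 52.2
```

```bash
python3 -m creep '[{"jaw":50,"delta_pos":[0,0,10],"delta_rot":[0,0,0]},{"jaw":50,"delta_pos":[0,0,20],"delta_rot":[0,0,0]},{"jaw":50,"delta_pos":[0,0,30],"delta_rot":[0,0,0]},{"jaw":50,"delta_pos":[0,0,30],"delta_rot":[0,0,0]},{"jaw":50,"delta_pos":[0,0,30],"delta_rot":[0,0,0]},{"jaw":50,"delta_pos":[-20,-8,0],"delta_rot":[0,0,0]},{"jaw":50,"delta_pos":[-40,-15.5,0],"delta_rot":[0,0,0]},{"jaw":50,"delta_pos":[-40,-15.5,0],"delta_rot":[0,0,0]},{"jaw":50,"delta_pos":[-40,-15.5,0],"delta_rot":[0,0,0]},{"jaw":50,"delta_pos":[-40,-15.5,0],"delta_rot":[0,0,0]},{"jaw":50,"delta_pos":[-40,-15.5,0],"delta_rot":[0,0,0]},{"jaw":50,"delta_pos":[-40,-15.5,0],"delta_rot":[0,0,0]},{"jaw":50,"delta_pos":[-22,-8.5,0],"delta_rot":[0,0,0]},{"jaw":50,"delta_pos":[0,0,0],"delta_rot":[0,0,0]},{"jaw":50,"delta_pos":[0,0,0],"delta_rot":[0,0,0]},{"jaw":50,"delta_pos":[0,0,0],"delta_rot":[0,0,0]}]'
```

```text
t: 12.45
ee_pos: [431.4, -128.2, 200.4]
ee_rot: [0.392, 3.115, 0.0]
ft_force: [-0.1, 0.2, -3.0]
finger_gap: 54.0
grasp_force: 53.4
```

```bash
python3 -m creep '[{"jaw":50,"delta_pos":[-0.5,-2,-25],"delta_rot":[0,0,0]},{"jaw":50,"delta_pos":[0,0,-25],"delta_rot":[0,0,0]},{"jaw":50,"delta_pos":[0,0,-25],"delta_rot":[0,0,0]},{"jaw":50,"delta_pos":[0,0,-15],"delta_rot":[0,0,0]},{"jaw":50,"delta_pos":[0,0,-10],"delta_rot":[0,0,0]},{"jaw":50,"delta_pos":[0,0,-10],"delta_rot":[0,0,0]},{"jaw":50,"delta_pos":[0,0,-5],"delta_rot":[0,0,0]},{"jaw":50,"delta_pos":[0,0,0],"delta_rot":[0,0,0]},{"jaw":50,"delta_pos":[0,0,0],"delta_rot":[0,0,0]}]'
```

```text
t: 13.35
ee_pos: [430.0, -130.6, 85.2]
ee_rot: [0.393, 3.116, 0.0]
ft_force: [0.5, 0.1, -2.0]
finger_gap: 54.4
grasp_force: 53.4
```

```bash
python3 -m creep '[{"jaw":50,"delta_pos":[0,0,-2],"delta_rot":[0,0,0]},{"jaw":50,"delta_pos":[0,0,-1.5],"delta_rot":[0,0,0]},{"jaw":50,"delta_pos":[0,0,0],"delta_rot":[0,0,0]},{"jaw":50,"delta_pos":[0,0,0],"delta_rot":[0,0,0]}]'
```

```text
t: 13.75
ee_pos: [430.0, -130.6, 81.8]
ee_rot: [0.393, 3.116, 0.0]
ft_force: [-1.5, -0.0, 5.8]
finger_gap: 54.1
grasp_force: 54.2
```

```bash
python3 -m creep '[{"jaw":85,"delta_pos":[0,0,0],"delta_rot":[0,0,0]},{"jaw":85,"delta_pos":[0,0,0],"delta_rot":[0,0,0]},{"jaw":85,"delta_pos":[0,0,0],"delta_rot":[0,0,0]},{"jaw":85,"delta_pos":[0,0,0],"delta_rot":[0,0,0]},{"jaw":85,"delta_pos":[0,0,20],"delta_rot":[0,0,0]},{"jaw":85,"delta_pos":[0,0,35],"delta_rot":[0,0,0]},{"jaw":85,"delta_pos":[0,0,35],"delta_rot":[0,0,0]},{"jaw":85,"delta_pos":[28,23,0],"delta_rot":[0,0,0]},{"jaw":85,"delta_pos":[28,23,0],"delta_rot":[0,0,0]},{"jaw":85,"delta_pos":[28,23,0],"delta_rot":[0,0,0]},{"jaw":85,"delta_pos":[28,23,0],"delta_rot":[0,0,0]},{"jaw":85,"delta_pos":[0,0,0],"delta_rot":[0,0,0]},{"jaw":85,"delta_pos":[0,0,0],"delta_rot":[0,0,0]}]'
python3 - <<'E'
from h import *
d=cam('wrist'); im=d['image']; cv2.imwrite('pics/w5.png',im)
for c in('blue','yel'):
  for s,p,m in blobs(im,c,300):
    b=np.array([s[0],s[1],s[0]+s[2]-1,s[1]+s[3]-1])
    f=least_squares(lambda q:bb(d,q[0],q[1],22,91,109)-b,ray(d,*p,100)[:2]); print(c,s,f.x.round(1),f.fun.round(1))
E
```

```text
t: 15.05
ee_pos: [541.6, -38.1, 170.8]
ee_rot: [-0.391, -3.116, 0.001]
ft_force: [-0.2, -0.1, -0.5]
finger_gap: 85.1
grasp_force: 0.0
blue [  28  195   53   84 1890] [ 509.4 -196.3] [-13.3   8.9  14.5  -8.2]
blue [ 248  201   62   61 1479] [544.7 -39.4] [-1.3 -3.   1.3  3.2]
blue [ 311  322   64   56 1920] [658.1 -15.1] [ 2.6 -2.5 -2.4  2.5]
yel [  55   61   81   75 3309] [ 430.8 -128.7] [-3.4 -1.4  3.7  1.9]
yel [ 425  197   74   81 2147] [581.4  86.6] [-1.5  6.9  1.3 -7.2]
```

View pics/w5.png

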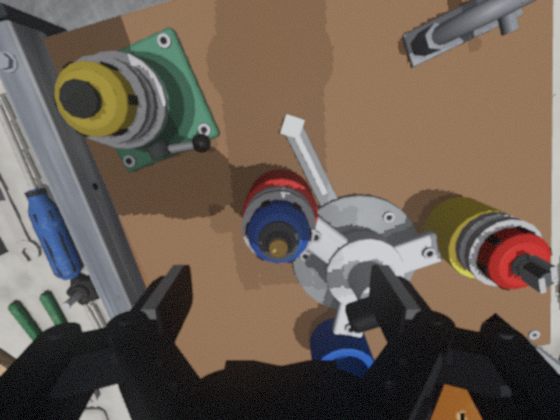

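Yellow stands in the fixture at (95,100). Blue is next, with its nut at (278,232).

```bash
python3 -m creep '[{"jaw":85,"delta_pos":[2.5,-1,-30],"delta_rot":[0,0,0]},{"jaw":85,"delta_pos":[0,0,-25],"delta_rot":[0,0,0]},{"jaw":85,"delta_pos":[0,0,-20],"delta_rot":[0,0,0]},{"jaw":85,"delta_pos":[0,0,-14.5],"delta_rot":[0,0,0]},{"jaw":85,"delta_pos":[0,0,0],"delta_rot":[0,0,0]},{"jaw":50,"delta_pos":[0,0,0],"delta_rot":[0,0,0]},{"jaw":50,"delta_pos":[0,0,0],"delta_rot":[0,0,0]},{"jaw":50,"delta_pos":[0,0,0],"delta_rot":[0,0,0]},{"jaw":50,"delta_pos":[0,0,0],"delta_rot":[0,0,0]},{"jaw":50,"delta_pos":[0,0,0],"delta_rot":[0,0,0]},{"jaw":50,"delta_pos":[0,0,0],"delta_rot":[0,0,0]}]' 50
```

```text
t: 16.2
ee_pos: [544.6, -40.1, 83.3]
ee_rot: [0.393, 3.115, 0.0]
ft_force: [-1.0, -1.6, 7.1]
finger_gap: 53.8
grasp_force: 51.3
```

```bash
python3 -m creep '[{"jaw":50,"delta_pos":[0,0,10],"delta_rot":[0,0,0]},{"jaw":50,"delta_pos":[0,0,20],"delta_rot":[0,0,0]},{"jaw":50,"delta_pos":[0,0,30],"delta_rot":[0,0,0]},{"jaw":50,"delta_pos":[0,0,30],"delta_rot":[0,0,0]},{"jaw":50,"delta_pos":[0,0,25],"delta_rot":[0,0,0]},{"jaw":50,"delta_pos":[20,3,0],"delta_rot":[0,0,0]},{"jaw":50,"delta_pos":[40,5,0],"delta_rot":[0,0,0]},{"jaw":50,"delta_pos":[40,5,0],"delta_rot":[0,0,0]},{"jaw":50,"delta_pos":[40,5,0],"delta_rot":[0,0,0]},{"jaw":50,"delta_pos":[27.5,1.5,0],"delta_rot":[0,0,0]},{"jaw":50,"delta_pos":[0,0,0],"delta_rot":[0,0,0]},{"jaw":50,"delta_pos":[0,0,0],"delta_rot":[0,0,0]}]'
python3 - <<'E'
from h import *
d=cam('wrist'); a=d['image'];b=cam('scene')['image'][90:240,200:350]
cv2.imwrite('pics/m6.png',np.hstack([cv2.resize(b,(400,400)),cv2.resize(a,(400,300),interpolation=3)[:300].copy() if 0 else cv2.copyMakeBorder(cv2.resize(a,(400,300)),0,100,0,0,0)]))
E
```

```text
t: 17.4
ee_pos: [711.4, -20.2, 196.9]
ee_rot: [-0.393, -3.116, 0.001]
ft_force: [-0.4, -0.0, -2.0]
finger_gap: 53.8
grasp_force: 53.5
```

View pics/m6.png

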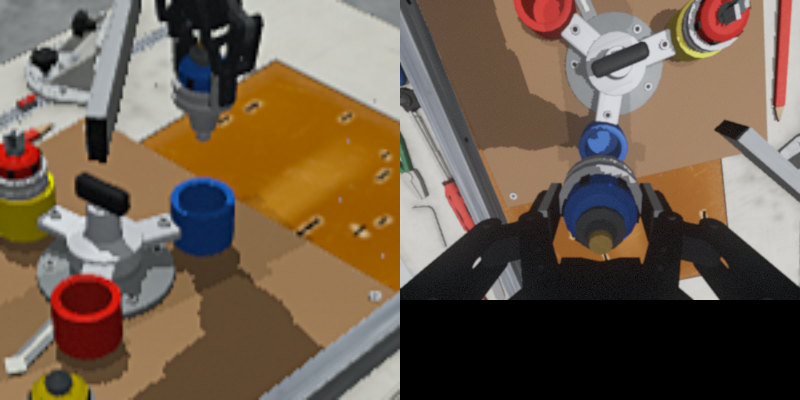

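Blue hangs over the free blue pot, whose rim is at scene (276,162) and wrist (284,199). The red pot is empty at scene (233,201).

Run:
```python
from h import *
d=cam('scene');w=cam('wrist')
print(ray(d,276.1,161.5,71)[:2],ray(d,232.6,200.5,71)[:2],'wrist bluepot',ray(w,284,196,71)[:2],ray(w,284,200,71)[:2])
```

```text
[723.0244838  -12.59040874] [546.33492478 -38.90660548] wrist bluepot [703.9518426  -14.28699218] [707.49528726 -15.18199544]
```

```bash
python3 -m creep '[{"jaw":50,"delta_pos":[0,1.5,-25],"delta_rot":[0,0,0]},{"jaw":50,"delta_pos":[0,0,-25],"delta_rot":[0,0,0]},{"jaw":50,"delta_pos":[0,0,-20],"delta_rot":[0,0,0]},{"jaw":50,"delta_pos":[0,0,-15],"delta_rot":[0,0,0]},{"jaw":50,"delta_pos":[0,0,-10],"delta_rot":[0,0,0]},{"jaw":50,"delta_pos":[0,0,-10],"delta_rot":[0,0,0]},{"jaw":50,"delta_pos":[0,0,-5],"delta_rot":[0,0,0]},{"jaw":50,"delta_pos":[0,0,0],"delta_rot":[0,0,0]},{"jaw":50,"delta_pos":[0,0,0],"delta_rot":[0,0,0]}]'
```

```text
t: 18.5
ee_pos: [712.0, -18.6, 87.4]
ee_rot: [0.393, 3.116, 0.0]
ft_force: [0.2, 0.4, -2.2]
finger_gap: 54.1
grasp_force: 53.5
```

```bash
python3 -m creep '[{"jaw":50,"delta_pos":[0,0,-2],"delta_rot":[0,0,0]},{"jaw":50,"delta_pos":[0,0,-1.5],"delta_rot":[0,0,0]},{"jaw":50,"delta_pos":[0,0,0],"delta_rot":[0,0,0]},{"jaw":50,"delta_pos":[0,0,0],"delta_rot":[0,0,0]}]'
```

```text
t: 18.9
ee_pos: [711.9, -18.6, 83.6]
ee_rot: [0.393, 3.116, 0.0]
ft_force: [0.5, -0.3, -2.2]
finger_gap: 53.9
grasp_force: 53.5
```

```bash
python3 -m creep '[{"jaw":50,"delta_pos":[0,0,-1],"delta_rot":[0,0,0]},{"jaw":50,"delta_pos":[0,0,-1],"delta_rot":[0,0,0]},{"jaw":50,"delta_pos":[0,0,0],"delta_rot":[0,0,0]},{"jaw":50,"delta_pos":[0,0,0],"delta_rot":[0,0,0]}]'
```

```text
t: 19.3
ee_pos: [711.9, -18.5, 83.4]
ee_rot: [0.393, 3.116, 0.001]
ft_force: [-6.5, 0.9, 12.6]
finger_gap: 53.9
grasp_force: 55.1
```

```bash
python3 -m creep '[{"jaw":85,"delta_pos":[0,0,0.5],"delta_rot":[0,0,0]},{"jaw":85,"delta_pos":[0,0,0],"delta_rot":[0,0,0]},{"jaw":85,"delta_pos":[0,0,0],"delta_rot":[0,0,0]},{"jaw":85,"delta_pos":[0,0,0],"delta_rot":[0,0,0]},{"jaw":85,"delta_pos":[0,0,20],"delta_rot":[0,0,0]},{"jaw":85,"delta_pos":[0,0,35],"delta_rot":[0,0,0]},{"jaw":85,"delta_pos":[0,0,35],"delta_rot":[0,0,0]},{"jaw":85,"delta_pos":[-25,35,0],"delta_rot":[0,0,0]},{"jaw":85,"delta_pos":[-25,35,0],"delta_rot":[0,0,0]},{"jaw":85,"delta_pos":[-25,35,0],"delta_rot":[0,0,0]},{"jaw":85,"delta_pos":[-25,36.5,0],"delta_rot":[0,0,0]},{"jaw":85,"delta_pos":[0,0,0],"delta_rot":[0,0,0]},{"jaw":85,"delta_pos":[0,0,0],"delta_rot":[0,0,0]}]'
python3 - <<'E'
from h import *
d=cam('wrist'); im=d['image']; cv2.imwrite('pics/w7.png',im)
for c in('red','blue'):
  for s,p,m in blobs(im,c,300):
    b=np.array([s[0],s[1],s[0]+s[2]-1,s[1]+s[3]-1])
    f=least_squares(lambda q:bb(d,q[0],q[1],22,91,109)-b,ray(d,*p,100)[:2]); g=least_squares(lambda q:bb(d,q[0],q[1],31,21,71)-b,ray(d,*p,71)[:2]); print(c,s,f.x.round(1),f.fun.round(1),'pot',g.x.round(1),g.fun.round(1))
E
```

```text
t: 20.6
ee_pos: [611.1, 124.4, 171.9]
ee_rot: [-0.389, -3.117, -0.001]
ft_force: [0.2, -1.5, 0.0]
finger_gap: 84.9
grasp_force: 0.0
red [ 400  132   20  143 1727] [616.4 215.7] [-28.4  37.5  26.  -37.3] pot [636.  230.3] [-40.2  31.6  33.4 -27.4]
red [  18  139  105   80 5753] [542.2  -4.6] [ 10.    4.7 -11.   -5.8] pot [543.3 -39.3] [-3.4 -1.5  4.1  1.8]
red [ 247  193   62   62 2215] [609.  123.9] [-1.4 -2.5  1.4  2.7] pot [625.9 119.3] [ -7.1 -11.    7.1  11.4]
blue [179 303  24  61 714] [683.6  33.7] [-18.2   0.4  19.6   1. ] pot [721.1   8.5] [-23.7 -11.   27.8  13.3]
```

```bash
python3 -m creep '[{"jaw":85,"delta_pos":[-1.5,-0.5,-30],"delta_rot":[0,0,0]},{"jaw":85,"delta_pos":[0,0,-25],"delta_rot":[0,0,0]},{"jaw":85,"delta_pos":[0,0,-20],"delta_rot":[0,0,0]},{"jaw":85,"delta_pos":[0,0,-14.5],"delta_rot":[0,0,0]},{"jaw":85,"delta_pos":[0,0,0],"delta_rot":[0,0,0]},{"jaw":50,"delta_pos":[0,0,0],"delta_rot":[0,0,0]},{"jaw":50,"delta_pos":[0,0,0],"delta_rot":[0,0,0]},{"jaw":50,"delta_pos":[0,0,0],"delta_rot":[0,0,0]},{"jaw":50,"delta_pos":[0,0,0],"delta_rot":[0,0,0]},{"jaw":50,"delta_pos":[0,0,0],"delta_rot":[0,0,0]},{"jaw":50,"delta_pos":[0,0,0],"delta_rot":[0,0,0]}]' 50
```

```text
t: 21.75
ee_pos: [611.5, 122.4, 84.0]
ee_rot: [0.393, 3.114, 0.002]
ft_force: [0.3, -1.0, 7.4]
finger_gap: 53.9
grasp_force: 52.2
```

```bash
python3 -m creep '[{"jaw":50,"delta_pos":[0,0,10],"delta_rot":[0,0,0]},{"jaw":50,"delta_pos":[0,0,20],"delta_rot":[0,0,0]},{"jaw":50,"delta_pos":[0,0,30],"delta_rot":[0,0,0]},{"jaw":50,"delta_pos":[0,0,30],"delta_rot":[0,0,0]},{"jaw":50,"delta_pos":[0,0,25],"delta_rot":[0,0,0]},{"jaw":50,"delta_pos":[-8,-20,0],"delta_rot":[0,0,0]},{"jaw":50,"delta_pos":[-16,-40,0],"delta_rot":[0,0,0]},{"jaw":50,"delta_pos":[-16,-40,0],"delta_rot":[0,0,0]},{"jaw":50,"delta_pos":[-16,-40,0],"delta_rot":[0,0,0]},{"jaw":50,"delta_pos":[-10,-22.5,0],"delta_rot":[0,0,0]},{"jaw":50,"delta_pos":[0,0,0],"delta_rot":[0,0,0]},{"jaw":50,"delta_pos":[0,0,0],"delta_rot":[0,0,0]}]'
```

```text
t: 22.95
ee_pos: [543.9, -40.2, 197.9]
ee_rot: [0.395, 3.116, 0.001]
ft_force: [0.6, 1.4, -3.8]
finger_gap: 54.0
grasp_force: 53.7
```

```bash
python3 -m creep '[{"jaw":50,"delta_pos":[0,0,-25],"delta_rot":[0,0,0]},{"jaw":50,"delta_pos":[0,0,-25],"delta_rot":[0,0,0]},{"jaw":50,"delta_pos":[0,0,-20],"delta_rot":[0,0,0]},{"jaw":50,"delta_pos":[0,0,-15],"delta_rot":[0,0,0]},{"jaw":50,"delta_pos":[0,0,-10],"delta_rot":[0,0,0]},{"jaw":50,"delta_pos":[0,0,-10],"delta_rot":[0,0,0]},{"jaw":50,"delta_pos":[0,0,-5],"delta_rot":[0,0,0]},{"jaw":50,"delta_pos":[0,0,-2],"delta_rot":[0,0,0]},{"jaw":50,"delta_pos":[0,0,0],"delta_rot":[0,0,0]},{"jaw":50,"delta_pos":[0,0,0],"delta_rot":[0,0,0]}]'
```

```text
t: 23.95
ee_pos: [544.5, -40.1, 85.8]
ee_rot: [0.393, 3.116, 0.0]
ft_force: [0.1, -1.0, -3.4]
finger_gap: 53.7
grasp_force: 53.8
```

```bash
python3 -m creep '[{"jaw":50,"delta_pos":[0,0,-1],"delta_rot":[0,0,0]},{"jaw":50,"delta_pos":[0,0,-1],"delta_rot":[0,0,0]},{"jaw":50,"delta_pos":[0,0,-1],"delta_rot":[0,0,0]},{"jaw":50,"delta_pos":[0,0,0],"delta_rot":[0,0,0]},{"jaw":50,"delta_pos":[0,0,0],"delta_rot":[0,0,0]}]'
```

```text
t: 24.45
ee_pos: [544.7, -40.3, 83.9]
ee_rot: [0.393, 3.115, 0.001]
ft_force: [-5.4, -0.6, 15.0]
finger_gap: 53.8
grasp_force: 55.8
```

```bash
python3 -m creep '[{"jaw":85,"delta_pos":[0,0,0.5],"delta_rot":[0,0,0]},{"jaw":85,"delta_pos":[0,0,0],"delta_rot":[0,0,0]},{"jaw":85,"delta_pos":[0,0,0],"delta_rot":[0,0,0]},{"jaw":85,"delta_pos":[0,0,0],"delta_rot":[0,0,0]},{"jaw":85,"delta_pos":[0,0,20],"delta_rot":[0,0,0]},{"jaw":85,"delta_pos":[0,0,40],"delta_rot":[0,0,0]},{"jaw":85,"delta_pos":[0,0,40],"delta_rot":[0,0,0]},{"jaw":85,"delta_pos":[0,0,40],"delta_rot":[0,0,0]},{"jaw":85,"delta_pos":[10,10,20],"delta_rot":[0,0,0]},{"jaw":85,"delta_pos":[25,25,0],"delta_rot":[0,0,0]},{"jaw":85,"delta_pos":[25,20,0],"delta_rot":[0,0,0]},{"jaw":85,"delta_pos":[15,8,0],"delta_rot":[0,0,0]},{"jaw":85,"delta_pos":[0,0,0],"delta_rot":[0,0,0]},{"jaw":85,"delta_pos":[0,0,0],"delta_rot":[0,0,0]}]'
python3 - <<'E'
from h import *
import pickle
d=cam('wrist'); pickle.dump(d,open('w8.pkl','wb')); cv2.imwrite('pics/w8.png',cv2.resize(d['image'],(800,600),interpolation=2))
E
```

```text
t: 25.85
ee_pos: [618.7, 22.4, 242.4]
ee_rot: [-0.393, -3.116, 0.001]
ft_force: [-0.2, -1.0, -0.6]
finger_gap: 84.8
grasp_force: 0.0
```

View pics/w8.png

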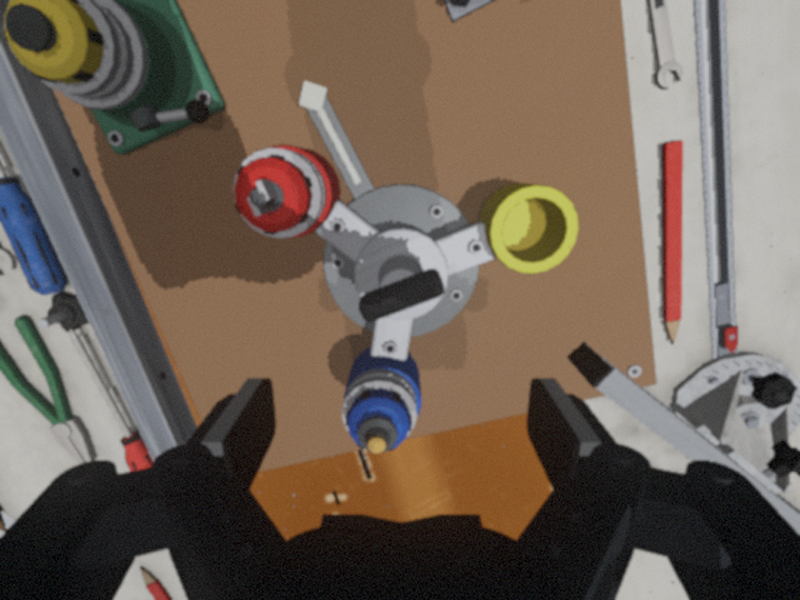

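All three holders are seated. The yellow pot is empty at (533,230), the handle is at (402,296), and the pointer runs from its tip at (312,95) to (360,190). All pixels are in the 800x600 picture.

Run:
```python
from h import *
import pickle
d=pickle.load(open('w8.pkl','rb')); k=800/560
g=lambda u,v,z: ray(d,u/k,v/k,z)[:2]
im=d['image']; m=cv2.inRange(cv2.cvtColor(im,cv2.COLOR_BGR2HSV),*COL['yel']); 
P={n:g(u,v,z) for n,u,v,z in [('foot',402.5,259.5,17),('handle',402,293,117),('tip',312,95,13),('strip1',318,115,13),('strip2',356,188,13),('ypot',533,229,71),('h1',362,309,117),('h2',442,280,117),('red',281,193,109)]}
for n in P: print(n,P[n].round(1))
ang=lambda v: np.degrees(np.arctan2(v[1],v[0]))
ax=(P['foot']+P['handle'])/2
for a in (P['foot'],P['handle'],ax): print('axis',a.round(1),'tip',ang(P['tip']-a)%360,np.linalg.norm(P['tip']-a),'ypot',ang(P['ypot']-a),np.linalg.norm(P['ypot']-a))
print('strip',ang(P['strip1']-P['strip2'])%360,'handle',ang(P['h2']-P['h1']))
```

```text
foot [619.1  24.8]
handle [619.   24.1]
tip [479.3 -10.7]
strip1 [493.9 -10.5]
strip2 [553.6   2.7]
ypot [609.6 121. ]
h1 [622.9  -2.8]
h2 [617.1  50. ]
red [543.1 -31.1]
axis [619.1  24.8] tip 194.25338970638194 144.23088192910672 ypot 95.61538194556255 96.68559564727171
axis [619.   24.1] tip 193.98313027338574 143.98608601536776 ypot 95.53208171371496 97.39416941584884
axis [619.1  24.5] tip 194.1183747619737 144.10808318350288 ypot 95.57357976749668 97.03985689252838
strip 192.50948232533005 handle 96.35227990875194
```

```bash
python3 -c "
from workcell import ctrl;print(ctrl.read_state()['q'])"; python3 -m creep '[{"jaw":85,"delta_pos":[0,0,0],"delta_rot":[0,0,-8]},{"jaw":85,"delta_pos":[0,0,0],"delta_rot":[0,0,-8]},{"jaw":85,"delta_pos":[0,0,0],"delta_rot":[0,0,-8]},{"jaw":85,"delta_pos":[0,0,0],"delta_rot":[0,0,-8]},{"jaw":85,"delta_pos":[0,0,0],"delta_rot":[0,0,-8]},{"jaw":85,"delta_pos":[0,0,0],"delta_rot":[0,0,-8]},{"jaw":85,"delta_pos":[0,0,0],"delta_rot":[0,0,-8]},{"jaw":85,"delta_pos":[0,0,0],"delta_rot":[0,0,-8]},{"jaw":85,"delta_pos":[0.5,1.5,0],"delta_rot":[0,0,-5]},{"jaw":60,"delta_pos":[0,0,-20],"delta_rot":[0,0,0]},{"jaw":60,"delta_pos":[0,0,-40],"delta_rot":[0,0,0]},{"jaw":60,"delta_pos":[0,0,-40],"delta_rot":[0,0,0]},{"jaw":60,"delta_pos":[0,0,-20],"delta_rot":[0,0,0]},{"jaw":60,"delta_pos":[0,0,0],"delta_rot":[0,0,0]},{"jaw":60,"delta_pos":[0,0,0],"delta_rot":[0,0,0]}]'
```

```text
[-0.4484861   0.44342442  0.47885825  1.61214214 -0.21855901  1.14065512
  1.40136238]
t: 27.4
ee_pos: [619.5, 23.5, 123.7]
ee_rot: [2.091, 2.344, 0.0]
ft_force: [1.2, 0.5, 0.3]
finger_gap: 60.1
grasp_force: 0.0
```

```bash
python3 -m creep '[{"jaw":60,"delta_pos":[0,0,-12],"delta_rot":[0,0,0]},{"jaw":40,"delta_pos":[0,0,-10],"delta_rot":[0,0,0]},{"jaw":25,"delta_pos":[0,0,0],"delta_rot":[0,0,0]},{"jaw":10,"delta_pos":[0,0,0],"delta_rot":[0,0,0]},{"jaw":10,"delta_pos":[0,0,0],"delta_rot":[0,0,0]},{"jaw":10,"delta_pos":[0,0,0],"delta_rot":[0,0,0]},{"jaw":10,"delta_pos":[0,0,0],"delta_rot":[0,0,0]},{"jaw":10,"delta_pos":[0,0,0],"delta_rot":[0,0,0]},{"jaw":10,"delta_pos":[0,0,0],"delta_rot":[0,0,0]}]' 40;python3 -c "
from workcell import ctrl;print(ctrl.read_state()['q'])"
```

```text
t: 28.3
ee_pos: [622.1, 25.0, 101.0]
ee_rot: [2.086, 2.344, 0.005]
ft_force: [9.9, 1.0, -9.7]
finger_gap: 25.4
grasp_force: 39.9
[-0.56996937  0.64762859  0.68175823  1.77122027 -0.50620623  0.90025959
  0.45080964]
```

```bash
python3 -m creep '[{"jaw":50,"delta_pos":[0,0,0],"delta_rot":[0,0,0]},{"jaw":50,"delta_pos":[0,0,0],"delta_rot":[0,0,0]},{"jaw":50,"delta_pos":[0,0,4],"delta_rot":[0,0,0]},{"jaw":50,"delta_pos":[0,0,4],"delta_rot":[0,0,0]},{"jaw":50,"delta_pos":[0,0,0],"delta_rot":[0,0,0]}]' 40
python3 - <<'E'
from h import *
d=cam('wrist'); cv2.imwrite('pics/w9.png',d['image'])
E
```

```text
t: 28.8
ee_pos: [620.0, 24.3, 109.7]
ee_rot: [2.089, 2.345, 0.001]
ft_force: [-0.2, 0.2, -0.4]
finger_gap: 50.1
grasp_force: 0.0
```

View pics/w9.png

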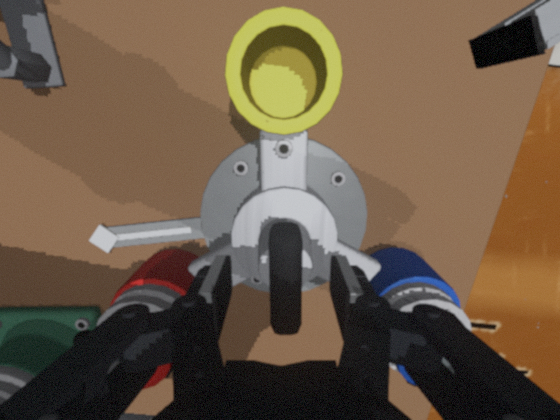

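The fingers straddle the handle at (286,275) squarely. The earlier close must have caught the post under the bar, so I'll grip 9 mm higher.

```bash
python3 -m creep '[{"jaw":30,"delta_pos":[0,0,0],"delta_rot":[0,0,0]},{"jaw":10,"delta_pos":[0,0,0],"delta_rot":[0,0,0]},{"jaw":10,"delta_pos":[0,0,0],"delta_rot":[0,0,0]},{"jaw":10,"delta_pos":[0,0,0],"delta_rot":[0,0,0]},{"jaw":10,"delta_pos":[0,0,0],"delta_rot":[0,0,0]},{"jaw":10,"delta_pos":[0,0,0],"delta_rot":[0,0,0]}]' 40
```

```text
t: 29.45
ee_pos: [622.3, 24.8, 109.4]
ee_rot: [2.086, 2.344, 0.005]
ft_force: [9.2, 0.1, -2.4]
finger_gap: 14.8
grasp_force: 42.6
```

```bash
python3 -m creep '[{"jaw":10,"delta_pos":[1.2,0,0],"delta_rot":[0,0,0]},{"jaw":10,"delta_pos":[1.3,0,0],"delta_rot":[0,0,0]},{"jaw":10,"delta_pos":[0,0,0],"delta_rot":[0,0,3]},{"jaw":10,"delta_pos":[0,0,0],"delta_rot":[0,0,6]},{"jaw":10,"delta_pos":[0,0,0],"delta_rot":[0,0,6]},{"jaw":10,"delta_pos":[0,0,0],"delta_rot":[0,0,6]},{"jaw":10,"delta_pos":[0,0,0],"delta_rot":[0,0,6]},{"jaw":10,"delta_pos":[0,0,0],"delta_rot":[0,0,3]},{"jaw":10,"delta_pos":[0,0,0],"delta_rot":[0,0,0]},{"jaw":10,"delta_pos":[0,0,0],"delta_rot":[0,0,0]}]' 60
```

```text
t: 30.45
ee_pos: [620.6, 24.1, 109.4]
ee_rot: [-1.41, -2.804, 0.001]
ft_force: [-7.8, 0.6, 12.8]
finger_gap: 14.5
grasp_force: 61.6
```

```bash
python3 -m creep '[{"jaw":10,"delta_pos":[-1,0,1],"delta_rot":[0,0,3]},{"jaw":10,"delta_pos":[-0.5,0,0],"delta_rot":[0,0,6]},{"jaw":10,"delta_pos":[0,0,0],"delta_rot":[0,0,6]},{"jaw":10,"delta_pos":[0,0,0],"delta_rot":[0,0,6]},{"jaw":10,"delta_pos":[0,0,0],"delta_rot":[0,0,6]},{"jaw":10,"delta_pos":[0,0,0],"delta_rot":[0,0,6]},{"jaw":10,"delta_pos":[0,0,0],"delta_rot":[0,0,6]},{"jaw":10,"delta_pos":[0,0,0],"delta_rot":[0,0,6]},{"jaw":10,"delta_pos":[0,0,0],"delta_rot":[0,0,6]},{"jaw":10,"delta_pos":[0,0,0],"delta_rot":[0,0,6]},{"jaw":10,"delta_pos":[0,0,0],"delta_rot":[0,0,5]},{"jaw":10,"delta_pos":[0,0,0],"delta_rot":[0,0,3]},{"jaw":10,"delta_pos":[0,0,0],"delta_rot":[0,0,0]},{"jaw":10,"delta_pos":[0,0,0],"delta_rot":[0,0,0]},{"jaw":10,"delta_pos":[0,0,0],"delta_rot":[0,0,0]}]'
python3 - <<'E'
from h import *
import pickle
d=cam('wrist'); pickle.dump(d,open('w10.pkl','wb')); cv2.imwrite('pics/w10.png',cv2.resize(d['image'],(800,600),interpolation=2))
E
```

```text
t: 31.95
ee_pos: [619.2, 20.5, 109.4]
ee_rot: [0.313, -3.123, 0.006]
ft_force: [-3.1, -8.8, 3.0]
finger_gap: 14.7
grasp_force: 60.7
```

View pics/w10.png

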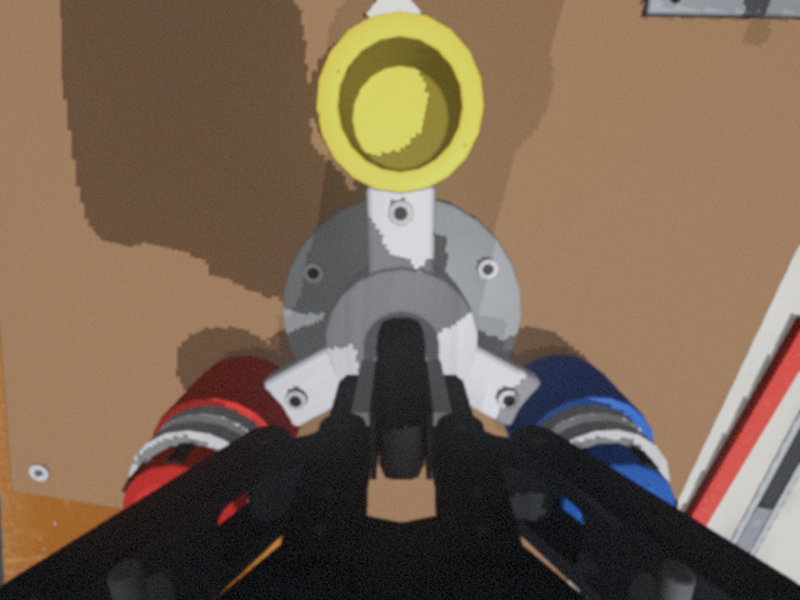

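The yellow pot at (400,100) nearly covers the pointer, whose tip shows at (392,5). That leaves about 2° to go counter-clockwise.

```bash
python3 -m creep '[{"jaw":10,"delta_pos":[0,1.5,0],"delta_rot":[0,0,1]},{"jaw":10,"delta_pos":[0,1.5,0],"delta_rot":[0,0,1]},{"jaw":10,"delta_pos":[0,0,0],"delta_rot":[0,0,0]},{"jaw":10,"delta_pos":[0,0,0],"delta_rot":[0,0,0]},{"jaw":45,"delta_pos":[0,0,0],"delta_rot":[0,0,0]},{"jaw":45,"delta_pos":[0,0,0],"delta_rot":[0,0,0]},{"jaw":45,"delta_pos":[0,0,0],"delta_rot":[0,0,0]},{"jaw":45,"delta_pos":[0,0,15],"delta_rot":[0,0,0]},{"jaw":45,"delta_pos":[0,0,30],"delta_rot":[0,0,0]},{"jaw":45,"delta_pos":[0,0,40],"delta_rot":[0,0,0]},{"jaw":45,"delta_pos":[0,0,40],"delta_rot":[0,0,0]},{"jaw":45,"delta_pos":[0,0,40],"delta_rot":[0,0,0]},{"jaw":45,"delta_pos":[0,0,0],"delta_rot":[0,0,0]},{"jaw":45,"delta_pos":[0,0,0],"delta_rot":[0,0,0]},{"jaw":45,"delta_pos":[0,0,0],"delta_rot":[0,0,0]}]'
python3 - <<'E'
from h import *
import pickle
d=cam('wrist'); pickle.dump(d,open('w11.pkl','wb')); cv2.imwrite('pics/w11.png',cv2.resize(d['image'],(800,600),interpolation=2))
E
```

```text
t: 33.5
ee_pos: [619.9, 27.9, 273.7]
ee_rot: [0.374, -3.117, -0.001]
ft_force: [0.1, 1.0, -0.3]
finger_gap: 44.9
grasp_force: 0.0
```

View pics/w11.png

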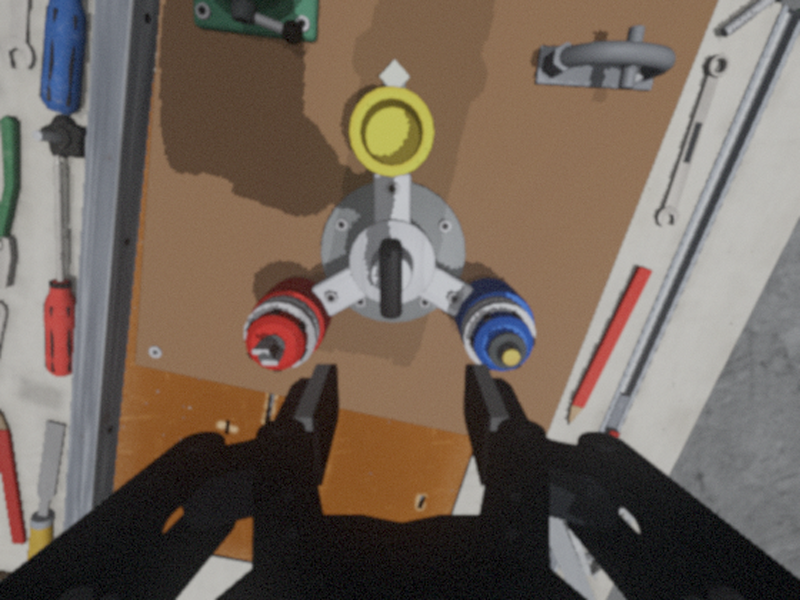

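Run:
```python
from h import *
import pickle
d=pickle.load(open('w11.pkl','rb')); k=800/560
g=lambda u,v,z: ray(d,u/k,v/k,z)[:2]
ang=lambda v: np.degrees(np.arctan2(v[1],v[0]))%360
s,p,m=max((b for b in blobs(d['image'],'yel',300) if 240<b[1][0]<310 and b[1][1]<140),key=lambda b:b[0][4])
b=np.array([s[0],s[1],s[0]+s[2]-1,s[1]+s[3]-1]);e=hull_ell(m);print(s,e)
f=least_squares(lambda q:bb(d,q[0],q[1],31,71,71)-b,ray(d,*p,71)[:2]);print('pot',f.x,f.fun.round(1))
foot=g(393,252,17);tip=g(395,62,13);h=g(391,278,117)
print(foot,h,tip)
for a in(foot,h): print('tip',ang(tip-a),np.linalg.norm(tip-a),'pot',ang(f.x-a),np.linalg.norm(f.x-a))
print('handle',ang(g(391,242,117)-g(391,315,117)))
```

```text
[ 244   60   60   63 2974] ((273.3836364746094, 91.1143569946289), (59.62959671020508, 61.670352935791016), 171.73162841796875)
pot [525.50572129  -1.30285138] [-0.5 -1.1  0.5  1.2]
[621.14395703  22.30885435] [620.01777197  22.22449909] [469.85610584 -12.13755291]
tip 192.8268812149961 155.15981725821769 pot 193.86817682303968 98.50982074590917
tip 192.88928253646216 154.0430997938739 pot 193.97879458191926 97.39642675575169
handle 193.3250957240828
```

```bash
python3 -c "
from workcell import ctrl;print(ctrl.close_job())"
```

```text
the job is handed in; nothing more can be done
None
```

The job is handed in after about 34 s: yellow is in the fixture, red and blue are in their own pots, and the empty yellow pot is over the pointer to within about 1° by the camera; I viewed 15 pictures, one over the limit of 14.

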